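Show a guest the green tea and the mug for it

TASK

A guest would like green tea in the mug with the leaf pattern. With the fingertips, gently push the half-open lid of the long black tea box all the way back until it rests open, without gripping it, then point at the green packet in the box from just above it, a few centimetres off, and keep pointing for two seconds. Then point in the same way from just above at the mouth of the patterned mug and finish there, still pointing; the packets, the mug, the white cup and the glass must be neither touched nor moved.

Things in the scene. Friction and masses are not known exactly. Their poses are not given: they have to be found in the camera images.
- tea_box: Long black box, fixed. Origin: centre of its underside; x across it, away from the robot, y along it to the robot's left, z up. Open-topped lower part outside x -57 to 58, y -181 to 181 mm, 76 mm high, walls and floor 4 mm. Its hinged lid is a slab 22 mm thick, 116 mm deep, 363 mm long, z 76 to 98 when shut; wide open it leans 10 degrees past upright, up to z 192.
- lid_hinge (a point): Middle of the lid's hinge line, which runs along the box's y at the far top edge of the lower part, in the box frame at x +59, y 0, z 76 mm. Axes as the box's. The lid's underside lies in a plane through this line.
- tea_box_lid (a joint): Angle of the lid in rad: 0 shut, grows as its front edge rises and swings back away from the robot, 1.745 all the way back at the stop. It starts half open, at 0.45 to 0.8. The hinge is stiff enough for the lid to stay where it is left; about 2 N, square to the lid at its front edge, swings it.
- lid_lip (a point): Middle of the small pale lip on the front edge of the lid (40 mm wide along y, 5 mm high, stands 5 mm out); it moves with the lid at 121 mm from the hinge line. The lid's underside lies 5 mm below this point when shut.
- green_top (a point): Centre of the top face of the green packet, second from the left in the tea box: 88 mm (x) by 31 mm (y), 60 mm above the worktop, 16 mm below the box's rim. Axes as the box's. The point lies in the box frame at x -1, y +99, z +60 mm.
- tea_packets: The six packets of tea in the box, fixed, from left to right red, green, yellow, lilac, pink, cream, tops 56 to 64 mm above the worktop, centres 44 mm apart along y (red at y +143 mm, cream at y -77 mm of the box), each 88 x 31 mm from above. Origin and axes as the tea box's.
- mug_1: White mug with a pattern of green leaves, 82 mm across, 91 mm high, loose, upright. Origin: middle of its underside with the handle included; the handle points to its -y.
- mug_mouth (a point): Centre of the patterned mug's open mouth, at the height of the rim, 91 mm above the worktop; z up. The rim is 82 mm across. In the rightmost of the three places, the top rail of the dish rack (205 mm high) begins about 110 mm from it, ahead and to the right.
- cup_a: Plain white cup, 92 mm across, 77 mm high, 122 mm with the handle, which points to its -y; loose. Origin: middle of its underside with the handle included.
- glass_1: Clear drinking glass, 81 mm across, 93 mm high, loose. Origin: centre of its underside. Glass, cup and mug swap places from start to start.

How it is judged:
By the outcome, as a careful person would: the job done as asked, in the order asked, and still so for the second after the job is handed in, with the robot touching nothing.
It also fails if it takes over 61 s, if anything falls off the work surface, if the arm or the gripper's body presses on something with over 40 N, if the wrist force passes 120 N, or if a joint passes its speed limit or range.

ROBOT

A 6-joint arm with a two-finger parallel gripper is mounted at the origin on a cart in front of the work surface, level with it; the furniture and walls round the work are solid. World frame = base frame: x ahead of the robot, y to its left, z up, the work surface at z = 0. Lengths are in mm, angles in rad, forces in N, time in s.
With the tool pointing down it reaches from about 325 to 875 mm from the base axis. Payload 4.4 kg.
Tool frame: the origin (TCP) lies between the finger pads, 19 mm behind the fingertips; this is the grasp point; z points along the fingers, y is the line along which they close (so a half turn about z gives the same grasp; the last joint's range is limited). The gripper opens to 85 mm and grips with 20 to 120 N. Pads are 22 mm wide; open, the fingers measure 114 mm over their backs; the gripper's body (76 mm by 85 mm) begins 54 mm behind the grasp point. The pads swing forward as they close: fully open they stand 13 mm farther back than shut.
Start: joints at [1.115, 0.207, 1.542, -0, 1.393, -0.15], TCP at [173.117, 548.323, 249.982] pointing down, gripper open.
Joint ranges: [-2.73, 2.73], [-0.86, 2.22], [0.23, 2.46], [-1.11, 4.25], [0.08, 2.63], [-2.82, 2.82]. Speed limits (rad/s): [2.79, 2.79, 3.14, 3.14, 3.14, 3.14].

INTERFACE

Orientations are given as a rotation vector (axis times angle).
In Python, from station import robot, cams gives the robot as it stands.
- The arm moves only by the tool carry_out, never from a script. Its argument "targets" is a list that holds one entry, the list of rows, each a list of 6 numbers: the shift along the tool's x, y, z in mm, then the turn, a rotation vector about the tool's x, y, z in rad. A call has 1 to 20 rows; each row is the pose to reach, as a shift and turn from the pose commanded when the call began, along the tool's axes at that moment; what a row does not reach only later rows make up. A row lasts 1/10 s, in which the tool goes at most 50 mm and 8.59 degrees, less where a joint would pass 70% of its speed; a pose out of reach is approached as far as the arm can. A call with a gripper value outside its range is refused whole. "fingers" is the finger opening in mm, from 0 to 85.4, set as the call begins (left out, the last holds). The fingers move at their own pace and stop on an object; the grip force is fixed at half the most. Time passes only in rows, so rows that repeat a pose let the fingers close. It gives the time, the measured TCP pose, the force, the opening and the grip force at its end, in the units of the state.
- robot.observe(): the state, without advancing time (a new reading comes with each control period).
- cams.get_image(name): name is "scene" or "top" or "wrist"; returns a dict with "color" (400x640x3 uint8, red, green, blue), "fx", "fy", "cx", "cy" (pixels), "dist_coeffs" ([k1, k2, p1, p2, k3] as OpenCV has them; the pictures are not rectified), "rvec" (rotation vector, rad) and "tvec" (3), from world to camera coordinates, as OpenCV has them. Camera axes: x right, y down, z forward; pixel columns grow to the right and rows downward; lengths in mm; the calibration is good to about 2 mm. A picture is of the moment at which its call begins. There is no depth.
- robot.finish_job(): hands the job in; it is judged then, once.
Trained networks look in the newest picture that a camera, given by its name, has taken for a name from the list of things; names that differ only in an ending like _2 or _b are one class to them, and where a whole thing is asked for, a point or a joint stands for the part that bears it (a point fixed in the world has none). Each returns a list of dicts, best first, with "confidence" (0 to 1); they miss things now and then, are a little off and sometimes report something else, mostly with a low value. They report only what shows in the picture. A call takes as long as a camera call.
- cams.silhouettes(camera, thing): "pixels" (400x640 bool, what is visible of it) and "location" ([column, row] in pixels, amid what is visible of it).
- cams.tip_of(camera, thing): "location" ([column, row] in pixels: a listed point, or the origin of a listed thing).
The state is a dict: "time": time; "joints": joint angles; "joint_vel": joint speeds; "joint_efforts": joint torques, N m; "position": TCP position; "eef_rot": TCP orientation; "contact_force": force on the tool from outside, world axes, zero at the start; "torque": the same for the moment, N m; "width": opening from 0.0 (shut) to 1.0 (fully open); "grip_force": force on a finger pad.
Only numpy, scipy, OpenCV 4.12 (cv2) and the standard library are available. Lean on these libraries where they do the work, as an engineer would, in place of code of your own. Each camera call takes 0.05 s, during which the arm holds its last target. There are 200 camera calls.

## Working session

There is one attempt and no reset: what is moved stays moved. The work goes in short steps, Python scripts to look and compute and a tool call to move; the robot and the scene stay as the last step left them, time stands still between calls to the robot, and variables do not carry over. Pictures are saved under pics/ and viewed, at most 10 in all, crops included, and the job is handed in when it is done.

Besides the shell and the picture viewer there is one more tool, called after "Emit:" as name(argument=value, ...), one argument or row to a line, values as JSON. carry_out: Moves the arm, as the interface text tells. Its arguments: {"type":"object","properties":{"targets":{"type":"array","items":{"type":"array","items":{"type":"array","items":{"type":"number"}}}},"fingers":{"type":"number"}},"required":["targets"]}

```bash
mkdir -p pics; ls; cat > h.py <<'E'
import numpy as np, cv2
from scipy.spatial.transform import Rotation as R
from station import robot, cams
def save(cam,name):
    im=cams.get_image(cam); cv2.imwrite(f'pics/{name}.png',im['color'][:,:,::-1]); return im
def KD(im): return np.array([[im['fx'],0,im['cx']],[0,im['fy'],im['cy']],[0,0,1.]]),np.array(im['dist_coeffs'],float)
def ray(im,p):
    K,D=KD(im); u=cv2.undistortPoints(np.array([[p]],float),K,D)[0,0]
    Rm=cv2.Rodrigues(np.array(im['rvec'],float))[0]; t=np.array(im['tvec'],float).ravel()
    return -Rm.T@t, Rm.T@np.array([u[0],u[1],1.])
def at_z(im,p,z):
    c,d=ray(im,p); return c+d*(z-c[2])/d[2]
def tri(l):
    A=np.zeros((3,3));b=np.zeros(3)
    for im,p in l:
        c,d=ray(im,p); d=d/np.linalg.norm(d); P=np.eye(3)-np.outer(d,d); A+=P;b+=P@c
    x=np.linalg.solve(A,b); return x
def proj(im,X):
    K,D=KD(im); return cv2.projectPoints(np.array(X,float).reshape(-1,3),np.array(im['rvec'],float),np.array(im['tvec'],float),K,D)[0][:,0]
E
python3 - <<'E'
from h import *
np.set_printoptions(precision=1,suppress=True)
ims={c:save(c,c+'0') for c in('scene','top')}
for c in ims: print(c,ray(ims[c],[320,200]))
zs=dict(tea_box=0,lid_hinge=76,lid_lip=130,green_top=60,mug_1=0,mug_mouth=91,cup_a=0,glass_1=0)
for n,z in zs.items():
    l=[]
    for c in ims:
        r=cams.tip_of(c,n)
        for q in r[:2]: print(n,c,round(q['confidence'],2),np.array(q['location']),at_z(ims[c],q['location'],z))
        if r: l.append((ims[c],r[0]['location']))
    if len(l)==2: print('  tri',tri(l))
s=robot.observe(); print(s)
E
```

```text
pics
scene (array([  26.8, -150.7,  752.1]), array([ 0.6,  0.4, -0.7]))
top (array([ 335.4,  200.4, 1106. ]), array([ 0.2, -0. , -1. ]))
tea_box scene 0.68 [330.7 200.4] [613.8 222.6   0. ]
tea_box top 0.91 [289.  164.8] [601.1 225.6   0. ]
  tri [602.4 221.5   9.4]
lid_hinge scene 0.86 [343.2 157.5] [674.2 232.1  76. ]
lid_hinge top 0.59 [288.7 127.9] [662.2 224.9  76. ]
  tri [657.8 223.7  92.2]
lid_lip scene 0.84 [322.7 158.5] [597.1 233.2 130. ]
lid_lip top 0.87 [291.2 155.8] [588.  218.4 130. ]
  tri [581.3 219.8 149.3]
green_top scene 0.41 [212.4 245.8] [347.4 309.9  60. ]
green_top top 0.81 [245.1 160.8] [595.1 316.2  60. ]
  tri [518.2 367.6 -65.4]
mug_1 scene 0.93 [382. 303.] [454.2   4.    0. ]
mug_1 top 0.71 [395.6 231.4] [452.6  -7.    0. ]
  tri [448.7  -1.5  14.4]
mug_mouth scene 0.83 [386.6 271.8] [459.4   8.5  91. ]
mug_mouth top 0.88 [396.1 222.7] [460.4   8.5  91. ]
  tri [460.4   8.5  90. ]
cup_a scene 0.57 [213.  244.3] [378.7 351.5   0. ]
cup_a top 0.69 [231. 273.] [364.2 348.1   0. ]
  tri [367.2 342.9  17.5]
glass_1 scene 0.9 [313.9 285.3] [415.2 128.5   0. ]
glass_1 top 0.76 [335.6 250.8] [410.9 124.4   0. ]
  tri [410.3 125.    9.5]
{'time': 0.9, 'joints': array([ 1.1,  0.2,  1.5, -0. ,  1.4, -0.2]), 'joint_vel': array([ 0.,  0.,  0.,  0.,  0., -0.]), 'joint_efforts': array([ -0. , -38.3, -29.2,  -0. ,   0. ,  -0. ]), 'position': array([173.1, 548.3, 250. ]), 'eef_rot': array([0.5, 3.1, 0. ]), 'contact_force': array([ 0.3, -0.5, -0.2]), 'torque': array([-0. ,  0.1, -0. ]), 'grip_force': 0.0, 'width': 0.9975358523419965}
```

View pics/scene0.png

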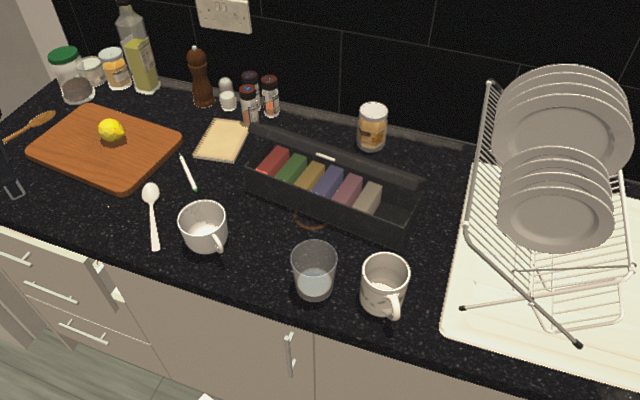

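View pics/top0.png

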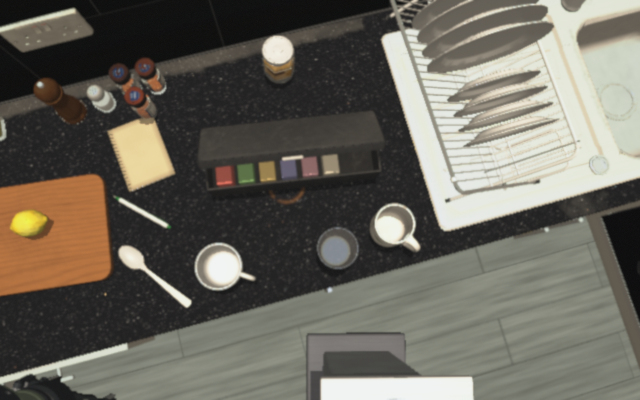

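The scene picture shows the box with its lid half open, the pale lip at about (325,157) and the green packet at (291,169). The leaf mug is the one at right (385,285), with the glass at (314,270) and the white cup at (203,227). In the top picture the lip is at (291,157), the green packet at (246,173) and the mug mouth at (395,225). I'll fit the box pose and lid angle to the silhouettes next.

```bash
cat > fit.py <<'E'
from h import *
from scipy.optimize import minimize
def box_pts(x0,x1,y0,y1,z0,z1): return np.array([[x,y,z] for x in(x0,x1) for y in(y0,y1) for z in(z0,z1)],float)
LOW=box_pts(-57,58,-181,181,0,76); LID=box_pts(-116,0,-181.5,181.5,0,22)
def lidpt(P,th): # hinge-relative shut coords -> box frame
    P=np.atleast_2d(P); return R.from_euler('y',th).apply(P)+[59,0,76]
def world(P,x,y,yaw): return R.from_euler('z',yaw).apply(P)+[x,y,0]
def mask(im,p):
    m=np.zeros((400,640),np.uint8)
    for P in(LOW,lidpt(LID,p[3])):
        q=proj(im,world(P,*p[:3])); cv2.fillConvexPoly(m,cv2.convexHull((q*16).astype(np.int32)),1,shift=4)
    return m>0
E
python3 - <<'E'
from fit import *
np.set_printoptions(precision=3,suppress=True)
cost=[];data=[]
for c in('scene','top'):
    im=cams.get_image(c); s=cams.silhouettes(c,'tea_box')
    print(c,[(round(q['confidence'],2),q['pixels'].sum()) for q in s])
    data.append((im,s[0]['pixels'],cams.tip_of(c,'lid_lip')[0]['location'],cams.tip_of(c,'lid_hinge')[0]['location']))
def f(p,verb=0):
    p=np.array(p)*[1,1,.01,.01]; e=0
    for im,m,l,h in data:
        a=mask(im,p); iou=(a&m).sum()/(a|m).sum(); e+=1-iou
        lp=proj(im,world(lidpt([-121,0,5],p[3]),*p[:3]))[0]
        e+=min(.1,.002*np.linalg.norm(lp-l)**2*.5)*.5
        if verb: print(iou,lp,l,proj(im,world(np.array([[59,0,76.]]),*p[:3]))[0],h)
    return e
best=min((minimize(f,[603,223,y0,th],method='Nelder-Mead',options=dict(initial_simplex=np.array([603,223,y0,th])+np.vstack([np.zeros(4),np.diag([10,10,5,8])]),maxiter=300)) for y0 in(-10,0,10,-20) for th in(50,70)),key=lambda r:r.fun)
p=best.x*[1,1,.01,.01]; f(best.x,1); print(best.fun,p)
np.save('box.npy',p)
print('lip',world(lidpt([-121,0,5],p[3]),*p[:3]),'green',world(np.array([[-1,99,60.]]),*p[:3]))
for i,(im,m,l,h) in enumerate(data):
    v=im['color'][:,:,::-1].copy()
    for P in(LOW,lidpt(LID,p[3])):
        q=proj(im,world(P,*p[:3]))
        for a in range(8):
            for k in(1,2,4):
                if a^k>a: cv2.line(v,*[tuple(int(t*16) for t in q[j]) for j in(a,a^k)],(0,255,255),1,cv2.LINE_AA,4)
    g=proj(im,world(np.array([[-1,99,60.],[-1,143,60],[-1,-77,60]]),*p[:3]))
    for t in g: cv2.circle(v,tuple(int(k) for k in t),2,(255,0,255),-1)
    cc=v[90:270,220:440] if i==0 else v[90:270,180:400]
    cv2.imwrite(f'pics/fit{i}.png',cv2.resize(cc,None,fx=3,fy=3))
import numpy
a,b=[cv2.imread(f'pics/fit{i}.png') for i in(0,1)]
cv2.imwrite('pics/fit.png',cv2.resize(np.vstack([a,b]),(366,600)))
cv2.imwrite('pics/fit.png',cv2.resize(np.hstack([a,b]),(800,327)))
E
```

```text
scene [(0.85, np.int64(12914))]
top [(0.74, np.int64(12292))]
0.9493108048021343 [322.651 159.363] [321.3, 158.9] [342.734 160.591] [342.8, 157.5]
0.9511420828493999 [291.578 160.188] [292.3, 160.0] [287.383 126.417] [287.2, 128.1]
0.10084444960563098 [606.765 221.019   0.113   0.657]
lip [[573.19  217.219 153.821]] green [[594.639 319.279  60.   ]]
```

View pics/fit.png

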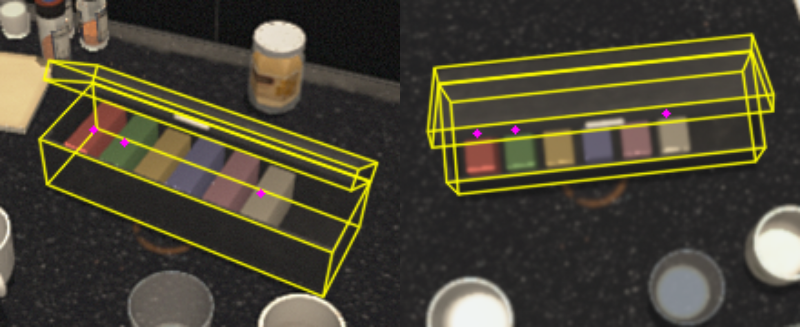

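The fit lines up with the box. The picture puts the lid edge about 3 px higher than the fit, with the lip at scene (325.6,156.6) and top (292.7,157). I'll refine using the lip and plan a tilted, closed-finger approach under the lid.

```bash
cat > mv.py <<'E'
from fit import *
def tool(psi,down): # down = rad below horizontal
    z=np.array([np.cos(psi)*np.cos(down),np.sin(psi)*np.cos(down),-np.sin(down)]); y=np.array([-np.sin(psi),np.cos(psi),0])
    return R.from_matrix(np.column_stack([np.cross(y,z),y,z]))
def rel(p0,R0,p,Rt): # row to TCP p, Rt from commanded p0,R0
    return np.r_[R0.inv().apply(np.array(p)-p0),(R0.inv()*Rt).as_rotvec()]
E
python3 - <<'E'
from mv import *
np.set_printoptions(precision=3,suppress=True)
ims=[cams.get_image(c) for c in('scene','top','wrist')]
cv2.imwrite('pics/w0.png',ims[2]['color'][:,:,::-1])
L=tri([(ims[0],[325.6,156.6]),(ims[1],[292.7,157])]); print('lip tri',L,[proj(i,L) for i in ims[:2]])
p=np.load('box.npy'); 
# end packets cols in top: markers vs seen
for n,c in(('green',(520,150)),('red',(480,152)),('cream',(675,135))):
    q=at_z(ims[1],[180+(c[0]-400)/1.818,90+c[1]/1.818],60); b=R.from_euler('z',-p[2]).apply(q-[p[0],p[1],0]); print(n,q,b)
b=R.from_euler('z',-p[2]).apply(L-[p[0],p[1],0]); print('lip in box',b, 'angle',np.arctan2(b[2]-76,59-b[0])-np.arctan2(5,121),np.hypot(b[2]-76,59-b[0]))
s=robot.observe(); R0=R.from_rotvec(s['eef_rot']); P0=s['position']
c,_=ray(ims[2],[320,200]); print('wrist cam in tool',R0.inv().apply(c-P0), s['time'])
Rt=tool(p[2],np.pi/4)
def tcp(tb): return world(np.array([tb],float),*p[:3])[0]-19*Rt.as_matrix()[:,2]
for tb in((-110,30,220),(-110,30,150),(-45,30,112)):
    print(tb,tcp(tb),rel(P0,R0,tcp(tb),Rt))
print(Rt.inv().apply(R.from_euler('z',p[2]).apply([[1,0,0],[0,0,1]])))
E
```

```text
lip tri [578.708 214.738 157.901] [array([[325.391, 156.642]]), array([[292.856, 156.857]])]
green [569.996 313.847  60.   ] [-26.097  96.374  60.   ]
red [567.598 359.601  60.   ] [-23.334 142.107  60.   ]
cream [588.003 135.511  60.   ] [-28.259 -82.856  60.   ]
lip in box [-28.586  -3.086 157.901] angle 0.7105743993269705 119.91281673664783
wrist cam in tool [  77.61    -1.16  -123.591] 1.45
(-110, 30, 220) [480.74  236.948 233.435] [-387.079 -204.303   16.548   -0.164   -0.774   -0.397]
(-110, 30, 150) [480.74  236.948 163.435] [-387.078 -204.3     86.548   -0.164   -0.774   -0.397]
(-45, 30, 112) [545.327 244.258 125.435] [-446.468 -177.884  124.548   -0.164   -0.774   -0.397]
[[-0.707 -0.     0.707]
 [-0.707  0.    -0.707]]
```

Emit:
carry_out(
  targets=[
    [[-387, -204, 16, -0.164, -0.774, -0.397], [-387, -204, 16, -0.164, -0.774, -0.397], [-387, -204, 16, -0.164, -0.774, -0.397], [-387, -204, 16, -0.164, -0.774, -0.397], [-387, -204, 16, -0.164, -0.774, -0.397], [-387, -204, 16, -0.164, -0.774, -0.397], [-387, -204, 16, -0.164, -0.774, -0.397], [-387, -204, 16, -0.164, -0.774, -0.397], [-387, -204, 16, -0.164, -0.774, -0.397], [-387, -204, 16, -0.164, -0.774, -0.397], [-387, -204, 16, -0.164, -0.774, -0.397], [-387, -204, 16, -0.164, -0.774, -0.397], [-387, -204, 16, -0.164, -0.774, -0.397], [-387, -204, 16, -0.164, -0.774, -0.397]],
  ],
  fingers=0,
)

```text
time: 2.85
position: [479.9, 238.7, 233.9]
eef_rot: [-0.137, 2.353, 0.056]
contact_force: [-0.1, -0.5, 0.6]
width: -0.002
grip_force: 0.0
```

```bash
python3 - <<'E'
from mv import *
np.set_printoptions(precision=3,suppress=True)
p=np.load('box.npy'); p[3]=.71; p[:2]+=3*np.array([np.sin(p[2]),-np.cos(p[2])]); np.save('box.npy',p); print(p)
s=robot.observe(); R0=R.from_rotvec(s['eef_rot']); P0=s['position']; Rt=tool(p[2],np.pi/4)
print('rot err',(R0.inv()*Rt).as_rotvec(), 'tip in box',R.from_euler('z',-p[2]).apply(P0+19*R0.as_matrix()[:,2]-[p[0],p[1],0]))
im=cams.get_image('wrist'); v=im['color'][:,:,::-1].copy()
for P in(LOW,lidpt(LID,p[3])):
    q=proj(im,world(P,*p[:3]))
    for a in range(8):
        for k in(1,2,4):
            if a^k>a and abs(q[[a,a^k]]).max()<2000: cv2.line(v,*[tuple(int(t) for t in q[j]) for j in(a,a^k)],(0,255,255),1,cv2.LINE_AA)
cv2.circle(v,tuple(int(t) for t in proj(im,world(lidpt([-121,0,5],p[3]),*p[:3]))[0]),3,(255,0,255),-1)
cv2.circle(v,tuple(int(t) for t in proj(im,world(np.array([[-1,99,60.]]),*p[:3]))[0]),3,(255,0,255),-1)
cv2.imwrite('pics/w1.png',v)
for n in('lid_lip','green_top','lid_hinge'): print(n,[(round(r['confidence'],2),r['location']) for r in cams.tip_of('wrist',n)[:2]])
# lid swing: tip centre at r=100 under lid, d clearance
def tip(th,r,d): return lidpt([-r,30,-d],th)[0]
tgt=[(-110,30,125),tip(.71,100,34)]+[tip(.71,100,22)]
for t in tgt: print(t, rel(P0,Rt,world(np.array([t],float),*p[:3])[0]-19*Rt.as_matrix()[:,2],Rt)[:3])
E
```

```text
[607.103 218.038   0.113   0.71 ]
rot err [0.002 0.    0.003] tip in box [-110.632   34.825  220.457]
lid_lip [(0.57, [279.8, 214.7])]
green_top [(0.82, [383.5, 134.9])]
lid_hinge [(0.87, [289.9, 179.7]), (0.41, [287.5, 88.9])]
(-110, 30, 125) [67.05  -4.791 67.945]
[-38.999  30.    115.399] [ 23.633  -4.791 124.939]
[-31.177  30.    124.499] [ 11.667  -4.791 124.035]
```

View pics/w1.png

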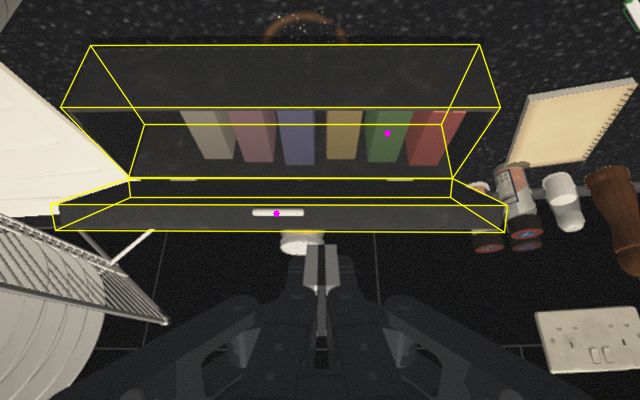

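The wrist picture shows the overlay lying on the box and lid edges, with the lip at (277,213) and the green packet at (388,133), so the model holds. Next I slide the closed fingertips under the lid.

Emit:
carry_out(
  targets=[
    [[34, -2, 34, 0, 0, 0], [67, -5, 68, 0, 0, 0], [67, -5, 68, 0, 0, 0], [67, -5, 68, 0, 0, 0], [52, -5, 88, 0, 0, 0], [37, -5, 107, 0, 0, 0], [24, -5, 125, 0, 0, 0], [24, -5, 125, 0, 0, 0], [24, -5, 125, 0, 0, 0], [24, -5, 125, 0, 0, 0]],
  ],
)

```text
time: 4.05
position: [551.6, 240.4, 129.0]
eef_rot: [-0.134, 2.353, 0.055]
contact_force: [-0.3, 0.1, -0.9]
width: 0.003
grip_force: 0.0
```

```bash
cat > plan.py <<'E'
from mv import *
np.set_printoptions(precision=1,suppress=True)
p=np.load('box.npy')
s=robot.observe(); R0=R.from_rotvec(s['eef_rot']); P0=s['position']; Rt=tool(p[2],np.pi/4)
tb=R.from_euler('z',-p[2]).apply(P0+19*R0.as_matrix()[:,2]-[p[0],p[1],0])
print(s['time'],'tip in box',tb,'F',s['contact_force'],'joints',np.round(s['joints'],2))
print('rot',np.round((R0.inv()*Rt).as_rotvec(),3))
E
cat > sweep.py <<'E'
from plan import *
for th in np.arange(.7,1.80,.075):
    e=R.from_euler('y',th).apply([[-1,0,0],[0,0,1]]) # along lid outward, lid normal up
    d=max(11*abs(np.dot(np.array([.707,0,.707]),e[1])),0)+max(0,0)
    t=lidpt([-100,30,-d],th)[0]
    print(round(th,3),round(d,1),t,rel(P0,R0,world(t[None],*p[:3])[0]-19*R0.as_matrix()[:,2],R0)[:3])
E
python3 sweep.py
```

```text
4.05 tip in box [-39.2  28.4 115.6] F [-0.3  0.1 -0.9] joints [ 0.3  0.2  2.1 -1.   0.2 -0.4]
rot [-0.  0.  0.]
0.7 11.0 [-24.5  30.  132. ] [-22.    1.6  -1.3]
0.775 11.0 [-20.1  30.  138.1] [-29.4   1.6  -2.4]
0.85 11.0 [-15.2  30.  143.9] [-37.    1.6  -3. ]
0.925 10.9 [ -9.9  30.  149.3] [-44.6   1.5  -3.1]
1.0 10.7 [ -4.1  30.  154.3] [-52.2   1.5  -2.5]
1.075 10.5 [  2.2  30.  158.9] [-59.9   1.5  -1.4]
1.15 10.3 [  8.8  30.  163.1] [-67.5   1.5   0.4]
1.225 10.0 [ 15.7  30.  166.7] [-75.    1.5   2.7]
1.3 9.6 [ 23.   30.  169.8] [-82.3   1.5   5.7]
1.375 9.1 [ 30.6  30.  172.3] [-89.5   1.5   9.3]
1.45 8.7 [ 38.4  30.  174.2] [-96.3   1.5  13.4]
1.525 8.1 [ 46.3  30.  175.5] [-102.8    1.5   18.1]
1.6 7.5 [ 54.4  30.  176.2] [-109.     1.5   23.4]
1.675 6.9 [ 62.5  30.  176.2] [-114.8    1.5   29.1]
1.75 6.3 [ 70.7  30.  175.5] [-120.     1.5   35.4]
```

```bash
cat > sweep.py <<'E'
from plan import *
import sys
a,b,n=map(float,sys.argv[1:4])
for th in np.linspace(a,b,int(n)):
    dn=max(.785,min(th,1.2)); d=11*np.cos(th-dn); Rt=tool(p[2],dn)
    t=lidpt([-100,30,-d],th)[0]
    print(round(th,3),t,np.round(rel(P0,R0,world(t[None],*p[:3])[0]-19*Rt.as_matrix()[:,2],Rt),3).tolist())
E
python3 sweep.py .65 1.2 12
```

```text
4.05 tip in box [-39.2  28.4 115.6] F [-0.3  0.1 -0.9] joints [ 0.3  0.2  2.1 -1.   0.2 -0.4]
rot [-0.  0.  0.]
0.65 [-27.2  30.  127.8] [-17.153, 1.569, -0.169, -0.0, 0.0, 0.001]
0.7 [-24.5  30.  132. ] [-22.002, 1.565, -1.254, -0.0, 0.0, 0.001]
0.75 [-21.7  30.  136.1] [-26.927, 1.561, -2.1, -0.0, 0.0, 0.001]
0.8 [-18.6  30.  140.1] [-32.199, 1.557, -2.697, -0.0, 0.015, 0.001]
0.85 [-15.3  30.  143.9] [-38.166, 1.553, -3.009, -0.0, 0.065, 0.001]
0.9 [-11.8  30.  147.5] [-44.14, 1.548, -3.021, -0.0, 0.115, 0.001]
0.95 [ -8.1  30.  150.9] [-50.108, 1.544, -2.735, -0.0, 0.165, 0.001]
1.0 [ -4.3  30.  154.2] [-56.054, 1.539, -2.152, -0.0, 0.215, 0.001]
1.05 [ -0.3  30.  157.3] [-61.964, 1.534, -1.272, -0.0, 0.265, 0.001]
1.1 [  3.8  30.  160.1] [-67.822, 1.53, -0.097, -0.0, 0.315, 0.001]
1.15 [  8.1  30.  162.8] [-73.614, 1.526, 1.369, -0.0, 0.365, 0.001]
1.2 [ 12.5  30.  165.2] [-79.326, 1.521, 3.122, -0.0, 0.415, 0.001]
```

Emit:
carry_out(
  targets=[
    [[-9, 1, 0, 0, 0, 0], [-17, 1, 0, 0, 0, 0], [-22, 1, -1, 0, 0, 0], [-27, 1, -2, 0, 0, 0], [-32, 1, -3, 0, 0.015, 0], [-38, 1, -3, 0, 0.065, 0], [-44, 1, -3, 0, 0.115, 0], [-50, 1, -3, 0, 0.165, 0], [-50, 1, -3, 0, 0.165, 0]],
  ],
)

```text
time: 4.95
position: [586.1, 245.6, 168.2]
eef_rot: [-0.142, 2.515, 0.047]
contact_force: [0.4, -0.2, 0.2]
width: -0.004
grip_force: 0.0
```

```bash
python3 sweep.py .95 1.8 18; python3 - <<'E'
from h import *
im=save('wrist','w2'); a=save('scene','s2')
cv2.imwrite('pics/c2.png',np.hstack([cv2.resize(im['color'],(400,250)),cv2.resize(a['color'][60:260,200:520],(400,250))])[:,:,::-1])
E
```

```text
4.95 tip in box [ -6.6  29.8 152.8] F [ 0.4 -0.2  0.2] joints [ 0.3  0.2  1.9 -0.3  0.5 -1.2]
rot [ 0.  -0.2 -0. ]
0.95 [ -8.1  30.  150.9] [2.244, 0.221, 0.636, 0.001, 0.003, -0.0]
1.0 [ -4.3  30.  154.2] [-3.718, 0.224, 0.252, 0.001, 0.053, -0.0]
1.05 [ -0.3  30.  157.3] [-9.692, 0.226, 0.167, 0.001, 0.103, -0.0]
1.1 [  3.8  30.  160.1] [-15.663, 0.228, 0.38, 0.001, 0.153, -0.0]
1.15 [  8.1  30.  162.8] [-21.616, 0.23, 0.892, 0.001, 0.203, -0.0]
1.2 [ 12.5  30.  165.2] [-27.536, 0.232, 1.7, 0.001, 0.253, -0.0]
1.25 [ 17.   30.  167.4] [-32.508, 0.233, 2.547, 0.001, 0.253, -0.0]
1.3 [ 21.7  30.  169.4] [-37.456, 0.234, 3.651, 0.001, 0.253, -0.0]
1.35 [ 26.5  30.  171.2] [-42.368, 0.235, 5.014, 0.001, 0.253, -0.0]
1.4 [ 31.4  30.  172.7] [-47.228, 0.235, 6.636, 0.001, 0.253, -0.0]
1.45 [ 36.4  30.  174. ] [-52.023, 0.236, 8.516, 0.001, 0.253, -0.0]
1.5 [ 41.4  30.  175. ] [-56.738, 0.236, 10.652, 0.001, 0.253, -0.0]
1.55 [ 46.6  30.  175.8] [-61.357, 0.236, 13.043, 0.001, 0.253, -0.0]
1.6 [ 51.8  30.  176.3] [-65.866, 0.236, 15.684, 0.001, 0.253, -0.0]
1.65 [ 57.   30.  176.5] [-70.251, 0.235, 18.571, 0.001, 0.253, -0.0]
1.7 [ 62.3  30.  176.4] [-74.496, 0.234, 21.7, 0.001, 0.253, -0.0]
1.75 [ 67.6  30.  176.1] [-78.588, 0.233, 25.063, 0.001, 0.253, -0.0]
1.8 [ 72.9  30.  175.4] [-82.512, 0.232, 28.653, 0.001, 0.253, -0.0]
```

View pics/c2.png

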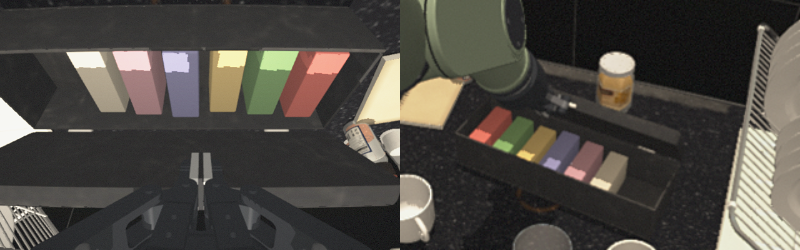

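The fingertips are under the lid at (200,160) in the left panel and the lid appears to be rising. There is no notable force, so I continue the swing.

Emit:
carry_out(
  targets=[
    [[-4, 0, 0, 0, 0.053, 0], [-10, 0, 0, 0, 0.103, 0], [-16, 0, 0, 0, 0.153, 0], [-22, 0, 1, 0, 0.203, 0], [-27, 0, 2, 0, 0.253, 0], [-32, 0, 3, 0, 0.253, 0], [-37, 0, 4, 0, 0.253, 0], [-42, 0, 5, 0, 0.253, 0], [-47, 0, 7, 0, 0.253, 0], [-52, 0, 8, 0, 0.253, 0], [-57, 0, 11, 0, 0.253, 0], [-61, 0, 13, 0, 0.253, 0], [-66, 0, 16, 0, 0.253, 0], [-70, 0, 19, 0, 0.253, 0], [-70, 0, 19, 0, 0.253, 0]],
  ],
)

```text
time: 6.55
position: [654.0, 252.8, 191.9]
eef_rot: [-0.156, 2.768, 0.029]
contact_force: [0.2, -0.2, -0.5]
width: 0.002
grip_force: 0.0
```

```bash
python3 sweep.py 1.65 1.9 6; python3 - <<'E'
from h import *
im=save('wrist','w3'); a=save('top','t3')
cv2.imwrite('pics/c3.png',np.hstack([cv2.resize(im['color'],(400,250)),cv2.resize(a['color'][60:260,130:450],(400,250))])[:,:,::-1])
E
```

```text
6.55 tip in box [ 57.4  29.3 174.2] F [ 0.2 -0.2 -0.5] joints [ 0.3  0.3  1.6 -0.1  0.9 -1.4]
rot [-0.  -0.4  0. ]
1.65 [ 57.   30.  176.5] [-0.451, 0.687, -2.241, -0.0, -0.001, 0.0]
1.7 [ 62.3  30.  176.4] [-5.347, 0.687, -0.28, -0.0, -0.001, 0.0]
1.75 [ 67.6  30.  176.1] [-10.153, 0.687, 1.946, -0.0, -0.001, 0.0]
1.8 [ 72.9  30.  175.4] [-14.853, 0.687, 4.435, -0.0, -0.001, 0.0]
1.85 [ 78.1  30.  174.5] [-19.432, 0.687, 7.181, -0.0, -0.001, 0.0]
1.9 [ 83.4  30.  173.3] [-23.876, 0.687, 10.18, -0.0, -0.001, 0.0]
```

View pics/c3.png

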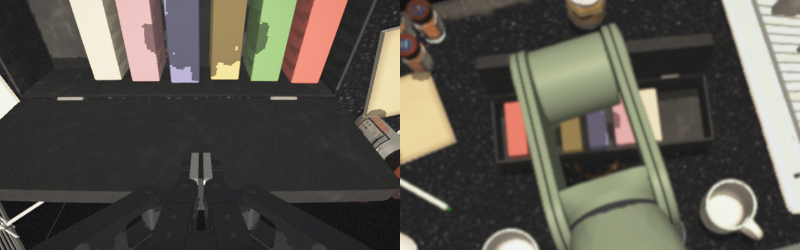

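The wrist panel shows the lid nearly upright, with the fingertips at its front part (200,160). I carry on to the stop, watching the force.

Emit:
carry_out(
  targets=[
    [[-5, 0, 0, 0, 0, 0], [-10, 0, 2, 0, 0, 0], [-15, 0, 4, 0, 0, 0], [-15, 0, 4, 0, 0, 0]],
  ],
)

```text
time: 7.05
position: [668.2, 254.6, 193.0]
eef_rot: [-0.157, 2.771, 0.028]
contact_force: [-3.3, 0.4, -0.3]
width: 0.0
grip_force: 1.5
```

Emit:
carry_out(
  targets=[
    [[-2, 0, 1, 0, 0, 0], [-4, 0, 2, 0, 0, 0], [-4, 0, 2, 0, 0, 0]],
  ],
)

```text
time: 7.35
position: [668.8, 254.7, 192.7]
eef_rot: [-0.158, 2.779, 0.026]
contact_force: [-20.8, -3.1, 12.3]
width: -0.003
grip_force: 11.0
```

The force rose to about 21 N with no further travel, so the lid is at its stop. I back off.

Emit:
carry_out(
  targets=[
    [[12, 0, -6, 0, 0, 0], [35, 0, -25, 0, 0, 0], [55, 0, -45, 0, 0, 0], [55, 0, -45, 0, 0, 0], [55, 0, -45, 0, 0, 0]],
  ],
)

```text
time: 7.85
position: [606.4, 247.7, 216.2]
eef_rot: [-0.157, 2.766, 0.029]
contact_force: [0.3, 0.3, -0.7]
width: -0.001
grip_force: 0.0
```

```bash
python3 - <<'E'
from plan import *
np.set_printoptions(precision=3,suppress=True)
g=world(np.array([[-1,99,60.]]),*p[:3])[0]; print('green',g)
Rd=tool(p[2],np.pi/2)
for h in (150,100,35): print(h,rel(P0,R0,g+[0,0,h+19],Rd))
ims=[]
for c in('wrist','scene','top'):
    im=save(c,c+'4')
    print(c,'model green',proj(im,g),[(round(r['confidence'],2),r['location']) for r in cams.tip_of(c,'green_top')[:2]],'lip',proj(im,world(lidpt([-121,0,5],1.745),*p[:3])),[(round(r['confidence'],2),r['location']) for r in cams.tip_of(c,'lid_lip')[:2]])
E
```

```text
7.85 tip in box [  9.6  29.5 198.5] F [ 0.3  0.3 -0.7] joints [ 0.3  0.2  1.7 -0.1  0.9 -1.4]
rot [ 0.  -0.4  0. ]
green [594.976 316.298  60.   ]
150 [ -1.259  69.485 -13.243   0.      0.371   0.001]
100 [16.879 69.488 33.351  0.     0.371  0.001]
35 [40.458 69.493 93.923  0.     0.371  0.001]
wrist model green [[412.315 112.883]] [(0.69, [411.0, 114.7])] lip [[275.095 335.487]] []
scene model green [[289.936 168.537]] [(0.78, [292.9, 167.8])] lip [[351.997 109.174]] [(0.72, [352.1, 108.2])]
top model green [[245.073 160.871]] [] lip [[285.942  93.742]] [(0.95, [284.5, 94.9])]
```

The lip now matches the model at 1.745 in both scene and top, so the lid is fully open. The green packet agrees with the model too.

Emit:
carry_out(
  targets=[
    [[-1, 69, -13, 0, 0.371, 0], [-1, 69, -13, 0, 0.371, 0], [-1, 69, -13, 0, 0.371, 0], [-1, 69, -13, 0, 0.371, 0], [17, 69, 33, 0, 0.371, 0], [29, 69, 64, 0, 0.371, 0], [40, 69, 94, 0, 0.371, 0], [40, 69, 94, 0, 0.371, 0], [40, 69, 94, 0, 0.371, 0]],
  ],
)

```text
time: 9.2
position: [593.4, 315.0, 112.3]
eef_rot: [0.177, -3.132, 0.002]
contact_force: [0.7, 0.9, 0.6]
width: -0.005
grip_force: 0.0
```

```bash
python3 - <<'E'
from plan import *
g=world(np.array([[-1,99,60.]]),*p[:3])[0]
print('tip-green',P0+19*R0.as_matrix()[:,2]-g)
a=save('wrist','w5');b=save('scene','s5')
print([(round(r['confidence'],2),r['location'],at_z(a,r['location'],60)) for r in cams.tip_of('wrist','green_top')[:2]])
cv2.imwrite('pics/c5.png',np.hstack([cv2.resize(a['color'],(400,250)),cv2.resize(b['color'][60:260,200:520],(400,250))])[:,:,::-1])
E
```

```text
9.2 tip in box [-2.8 97.8 93.3] F [0.7 0.9 0.6] joints [ 0.4  0.5  1.4  0.   1.2 -1.3]
rot [-0.  -0.8  0. ]
tip-green [-1.6 -1.3 33.3]
[(0.78, [325.1, 239.9], array([597.2, 316.7,  60. ]))]
```

View pics/c5.png

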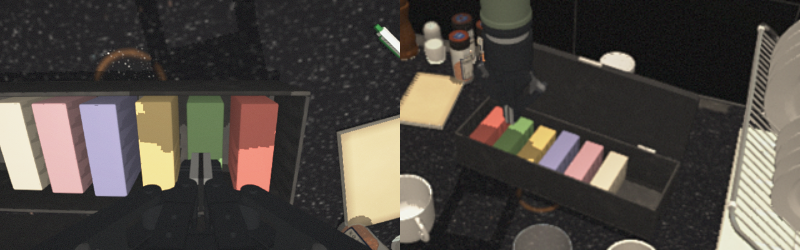

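The fingertips hang right over the green packet (205,160 left panel; 510,115 right panel), and the lid is standing fully open. I hold for more than 2 s.

Emit:
carry_out(
  targets=[
    [[0, 0, 0, 0, 0, 0], [0, 0, 0, 0, 0, 0], [0, 0, 0, 0, 0, 0], [0, 0, 0, 0, 0, 0], [0, 0, 0, 0, 0, 0], [0, 0, 0, 0, 0, 0], [0, 0, 0, 0, 0, 0], [0, 0, 0, 0, 0, 0], [0, 0, 0, 0, 0, 0], [0, 0, 0, 0, 0, 0], [0, 0, 0, 0, 0, 0], [0, 0, 0, 0, 0, 0], [0, 0, 0, 0, 0, 0], [0, 0, 0, 0, 0, 0], [0, 0, 0, 0, 0, 0], [0, 0, 0, 0, 0, 0], [0, 0, 0, 0, 0, 0], [0, 0, 0, 0, 0, 0], [0, 0, 0, 0, 0, 0], [0, 0, 0, 0, 0, 0]],
  ],
)

```text
time: 11.35
position: [594.2, 315.5, 112.7]
eef_rot: [0.177, -3.133, 0.001]
contact_force: [-0.8, 0.6, -0.3]
width: -0.001
grip_force: 0.0
```

Emit:
carry_out(
  targets=[
    [[0, 0, 0, 0, 0, 0], [0, 0, 0, 0, 0, 0], [0, 0, 0, 0, 0, 0], [0, 0, 0, 0, 0, 0], [0, 0, 0, 0, 0, 0], [0, 0, 0, 0, 0, 0], [0, 0, 0, 0, 0, 0]],
  ],
)

```text
time: 12.05
position: [594.2, 315.5, 112.7]
eef_rot: [0.177, -3.133, 0.001]
contact_force: [-1.1, 0.3, 0.3]
width: -0.003
grip_force: 0.0
```

```bash
python3 - <<'E'
from plan import *
np.set_printoptions(precision=2,suppress=True)
l=[]
for c in('scene','top'):
    im=cams.get_image(c); r=cams.tip_of(c,'mug_mouth'); print(c,[(round(q['confidence'],2),q['location'],at_z(im,q['location'],91)) for q in r[:2]]); 
m=np.array([460,8.5,91])
for psi in(0.113,0.0,-.3):
    Rd=tool(psi,np.pi/2)
    for h in(130,35): print(psi,h,rel(P0,R0,m+[0,0,h+19],Rd))
print(rel(P0,R0,P0+[-20,0,110],R0))
E
```

```text
12.05 tip in box [-1.9 98.3 93.7] F [-1.1  0.3  0.3] joints [ 0.4  0.5  1.4  0.   1.2 -1.3]
rot [-0.  -0.8  0. ]
scene [(0.9, [385.9, 271.7], array([458.92,   9.62,  91.  ]))]
top [(0.97, [391.3, 222.7], array([460.46,  18.15,  91.  ]))]
0.113 130 [ 168.32 -289.98 -126.59   -0.     -0.     -0.  ]
0.113 35 [ 168.   -289.93  -31.59   -0.     -0.     -0.  ]
0.0 130 [ 168.32 -289.98 -126.59   -0.     -0.      0.11]
0.0 35 [ 168.   -289.93  -31.59   -0.     -0.      0.11]
-0.3 130 [ 168.32 -289.98 -126.59   -0.     -0.      0.41]
-0.3 35 [ 168.   -289.93  -31.59   -0.     -0.      0.41]
[  20.24    2.2  -109.93    0.      0.      0.  ]
```

Emit:
carry_out(
  targets=[
    [[5, 0, -40, 0, 0, 0], [12, 0, -85, 0, 0, 0], [30, -20, -127, 0, 0, 0], [50, -60, -127, 0, 0, 0], [75, -105, -127, 0, 0, 0], [98, -150, -127, 0, 0, 0], [120, -195, -127, 0, 0, 0], [145, -240, -127, 0, 0, 0], [160, -270, -127, 0, 0, 0], [168, -289, -127, 0, 0, 0], [168, -289, -127, 0, 0, 0], [168, -289, -127, 0, 0, 0]],
  ],
)

```text
time: 13.45
position: [460.4, 9.5, 240.7]
eef_rot: [0.175, -3.134, 0.0]
contact_force: [0.4, -0.4, -0.1]
width: 0.004
grip_force: 0.0
```

```bash
python3 - <<'E'
from plan import *
np.set_printoptions(precision=1,suppress=True)
for c in('wrist','top','scene'):
    im=save(c,c+'6'); r=cams.tip_of(c,'mug_mouth'); print(c,[(round(q['confidence'],2),q['location'],at_z(im,q['location'],91)) for q in r[:2]])
    if c=='wrist': v=im['color'][:,:,::-1].copy(); W=im
    s=cams.silhouettes(c,'mug_1'); print([(round(q['confidence'],2),q['location']) for q in s[:2]])
    a=np.linspace(0,6.28,60)
    if c!='scene':
        vv=im['color'][:,:,::-1].copy()
        for t in proj(im,np.c_[460+41*np.cos(a),9+41*np.sin(a),0*a+91]): cv2.circle(vv,tuple(int(k) for k in t),1,(0,0,255),-1)
        if c=='wrist': v=vv
        else: w=vv
cv2.imwrite('pics/c6.png',np.hstack([cv2.resize(v,(480,300)),cv2.resize(w[160:285,340:460],(288,300))]))
print(P0)
E
```

```text
13.45 tip in box [-169.3 -190.7  221.7] F [ 0.4 -0.4 -0.1] joints [-0.2 -0.   1.8 -0.   1.4 -1.9]
rot [-0.  -0.8 -0. ]
wrist [(0.9, [326.0, 186.4], array([460.3,  12.7,  91. ]))]
[(0.66, [320.2, 180.1])]
top [(0.93, [394.8, 224.0], array([457.8,  11.2,  91. ]))]
[(0.61, [388.2, 231.2])]
scene [(0.64, [384.8, 271.8], array([457.7,  11.1,  91. ]))]
[(0.67, [385.0, 283.7])]
[460.4   9.5 240.7]
```

View pics/c6.png

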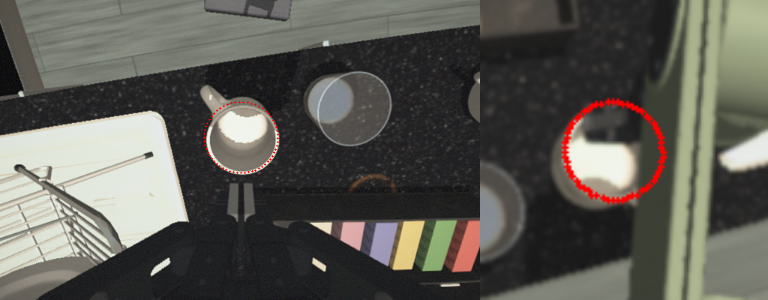

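The wrist view shows the mug rim at (242,139), matching the projected ring at (460,9) within 2–3 mm, and it is clear of the rack. I descend to about 3.5 cm above the rim.

Emit:
carry_out(
  targets=[
    [[0, 1, 30, 0, 0, 0], [0, 1.5, 60, 0, 0, 0], [0, 1.5, 80, 0, 0, 0], [0, 1.5, 95, 0, 0, 0], [0, 1.5, 95, 0, 0, 0], [0, 1.5, 95, 0, 0, 0], [0, 1.5, 95, 0, 0, 0], [0, 1.5, 95, 0, 0, 0], [0, 1.5, 95, 0, 0, 0], [0, 1.5, 95, 0, 0, 0], [0, 1.5, 95, 0, 0, 0], [0, 1.5, 95, 0, 0, 0], [0, 1.5, 95, 0, 0, 0], [0, 1.5, 95, 0, 0, 0], [0, 1.5, 95, 0, 0, 0], [0, 1.5, 95, 0, 0, 0], [0, 1.5, 95, 0, 0, 0], [0, 1.5, 95, 0, 0, 0]],
  ],
)

```text
time: 15.7
position: [459.7, 10.9, 145.4]
eef_rot: [0.177, -3.133, 0.001]
contact_force: [0.4, 0.0, -0.7]
width: -0.005
grip_force: 0.0
```

```bash
python3 - <<'E'
from plan import *
np.set_printoptions(precision=1,suppress=True)
print('tip',P0+19*R0.as_matrix()[:,2])
for c,n,z in(('wrist','mug_mouth',91),('scene','mug_mouth',91),('scene','lid_lip',150),('top','lid_lip',150)):
    im=cams.get_image(c); print(c,n,[(round(q['confidence'],2),q['location'],at_z(im,q['location'],z)) for q in cams.tip_of(c,n)[:1]])
im=save('scene','s7')
E
```

```text
15.7 tip in box [-169.8 -189.2  126.4] F [ 0.4  0.  -0.7] joints [-0.2  0.1  1.9 -0.   1.1 -1.9]
rot [-0.  -0.8  0. ]
tip [459.7  10.9 126.4]
wrist mug_mouth [(0.89, [320.5, 232.8], array([460.4,   9.7,  91. ]))]
scene mug_mouth [(0.96, [387.5, 269.3], array([464.7,   9.8,  91. ]))]
scene lid_lip []
top lid_lip [(0.88, [284.8, 95.4], array([705.3, 231.1, 150. ]))]
```

View pics/s7.png

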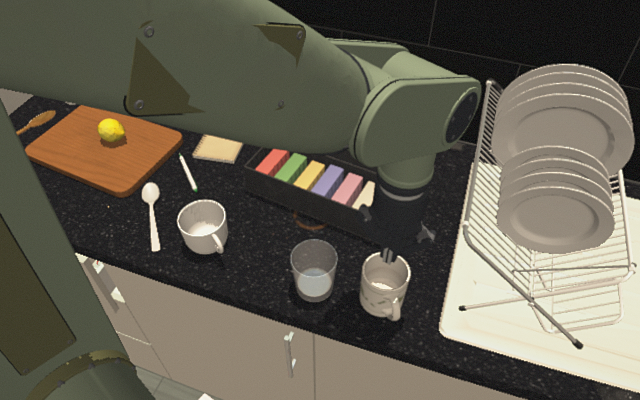

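The picture shows the fingertips at (388,255) above the mug mouth, with the mug, glass and cup where they started. The lid is still open and nothing is being touched, so I hand the job in.

```bash
python3 -c "
from station import robot
print(robot.finish_job())"
```

```text
the job is handed in; nothing more can be done
None
```

I handed the job in: the lid is pushed back to its stop, I pointed at the green packet from about 33 mm above for over 2 s, and the arm finished pointing about 35 mm above the patterned mug's mouth; the last picture shows the mug, cup and glass where they started.

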